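# Load a tube in the tacking fixture and hold the cam lever at full lift

## Robot

A 6-joint arm with a two-finger parallel gripper is mounted at the origin on the work surface. World frame = base frame: x ahead of the robot, y to its left, z up, the work surface at z = 0. Lengths are in mm, angles in rad, forces in N, time in s.
With the tool pointing down it reaches from about 350 to 775 mm from the base axis. Payload 7.3 kg.
Tool frame: the origin (TCP) lies between the finger pads; the fingertips stand 17 mm ahead of it and the grasp point (between the pads) lies 2 mm behind it; z points along the fingers, y is the direction in which the jaws open and shut (so a half turn about z gives the same grasp; the last joint's range is limited). The gripper opens to 92 mm and grips with 3 to 60 N. Pads are 19 mm wide; open, the fingers measure 130 mm over their backs; the gripper's body (75 mm by 190 mm) begins 47 mm behind the grasp point.
Start: joints at [-0.146, 0.342, 1.524, -0, 1.275, -0.146], TCP at [525.017, 0.02, 243.741] pointing down, gripper open.
Joint ranges: [-2.53, 2.53], [-0.77, 2.02], [0.04, 2.7], [-1, 4.14], [0.28, 2.66], [-3.11, 3.11]. Speed limits (rad/s): [2.57, 2.57, 3.14, 3.14, 3.14, 3.14].

## Interface

Orientations are given as [roll, pitch, yaw] about the fixed x, y, z axes, in that order (R = Rz(yaw) Ry(pitch) Rx(roll)).
In Python, from plant import get_obs, capture, get_calibration, close_job gives the robot as it stands.
- The arm moves only by the tool carry_out, never from a script. Its argument "moves" is one flat list of numbers, 7 for each row, row after row: the shift along the tool's x, y, z normalised to -1 to 1, where 1 is 40 cm, then the turn, a rotation vector about the tool's x, y, z normalised to -1 to 1, where 1 is 30 degrees, then the opening, from 0 (shut) to 1 (fully open). A call has exactly 8 rows; each row is the pose to reach, as a shift and turn from the pose measured when the call began, along the tool's axes at that moment; what a row does not reach only later rows make up. A row lasts 1/10 s, in which the tool goes at most 50 mm and 8.59 degrees, less where a joint would pass 70% of its speed; a pose out of reach is approached as far as the arm can. A call with a number of a shift or a turn outside -1 to 1 is refused whole. A call with a gripper value outside its range is refused whole. The fingers move at their own pace and stop on an object; the grip force is fixed at half the most. Time passes only in rows, so rows that repeat a pose let the fingers close, or fill a call up. It gives the time, the measured TCP pose, the force and the opening at its end, in the units of the state.
- get_obs(): the state, without advancing time (a new reading comes with each control period).
- capture(name): name is "scene" or "side" or "wrist"; returns the picture (400x640x3 uint8, red, green, blue); there is no depth.
- get_calibration(name): a dict with "vfov" (degrees; the focal length in pixels is half the picture's height over the tangent of half this angle, whatever the lens; pixels are square), "cx", "cy" (the principal point, pixels), "cam_to_world" (4x4, takes a point from camera to world coordinates). Camera axes: x right, y up, looking along -z (the intrinsics and any distortion apply to the point x, -y, -z); pixel columns grow to the right and rows downward; lengths in mm; the calibration is good to about 2 mm. A picture is of the moment at which its call begins: read the wrist's pose just before it. get_calibration takes no time and is no camera call; for the wrist camera it gives the pose at the moment of the call.
- close_job(): hands the job in, once; it reports no verdict.
The state is a dict: "time": time; "joint_positions": joint angles; "dq": joint speeds; "tau": joint torques, N m; "tool_pos": TCP position; "tcp_rot": TCP orientation; "contact_force": force on the tool from outside, world axes, zero at the start; "moment": the same for the moment, N m; "grip_width": finger opening in mm.
Only numpy, scipy, OpenCV 4.12 (cv2) and the standard library are available. Lean on these libraries where they do the work, as an engineer would, in place of code of your own. Each camera call takes 0.05 s, during which the arm holds its last target.

## Task

Lay the longer piece of square tube on the two narrow rests of the tacking fixture, centred on them and lengthwise between the plunger pad and the upright end plate, and let go of it. Then swing the spring-return cam lever round to the highest lift of its cam, where the arm points straight back from the tube in line with the plunger and not beyond, so that the tube is pressed tight against the end plate for tacking. Finish while still holding the lever there, and leave the other things on the bench where they are.

Things in the scene. Friction and masses are not known exactly. Their poses are not given: they have to be found in the camera images.
- fixture: Tacking fixture bolted to the bench, grey base 120 (x) x 340 (y) x 12 mm. Origin on the bench below the tube's place; +y: the way the plunger pushes (cam to end plate), z up. Two rests, bars on edge 40 (x) x 8 mm (y), at y = -35 and +35, tops at 50 mm: a tube in place has its centre at (0, 0, 70) mm, length along y. Plunger guide: y -111 to -83, 50 mm wide, 92 mm high. All parts under 150 mm high.
- end_plate: Upright steel plate 90 (x) x 10 (y) x 80 mm, 30 to 110 mm above the bench, fixed in the fixture, to which the tube is to be tacked; its frame is the fixture's frame, where its working face is at y = +66 mm.
- pad: Square copper pressure pad 44 x 44 x 8 mm on the plunger's nose, centre 70 mm above the bench, on a spring (4 N/mm, 8 mm of give). With the lever open its frame is the fixture's frame and its face is at y = -66 mm there (132 mm from the end plate); at full cam lift the plunger has advanced 16.4 mm in +y.
- cam_lever (a joint): Angle of the cam lever about its upright pivot, rad: 0 open on its stop, where the arm points 170 degrees counter-clockwise from the fixture's +x; grows counter-clockwise from above. Lift is highest at 1.745 (arm along the fixture's -y) and falls again beyond, up to the limit at 2.25. A return spring swings it back open when let go: about 1 N at the hand grip when open, 5 N at full lift.
- cam_pivot (a point): Point on the lever's upright pivot axis, 124 mm above the bench, at fixture (0, -145.5) mm; axes parallel to the fixture's.
- lever_grip (a point): Centre of the lever's black upright hand grip, 124 mm above the bench: a cylinder 28 mm in diameter and 46 mm tall (101 to 147 mm above the bench) on the outer end of the flat arm (18 mm wide, 26 mm at its end, top at 99 mm), 110 mm from the pivot axis.
- tube_center (a point): Centre of the work piece: square steel tube 40 x 40 mm, 120 mm long (along its own y), wall 3 mm, about 0.4 kg; it starts lying on the bench, z up.
- tube: The same tube; origin at the centre of its underside as it lies at the start, y along its length.
- offcut: Short offcut of the same square tube, 40 x 40 x 60 mm (length along its y), lying on the bench; origin at the centre of its underside. Not needed.
- hammer: Hammer, 280 mm long, lying on the bench. Not needed.
- spray_can: Grey spray can, 64 mm in diameter, 170 mm tall, standing; origin under its centre. Not needed.
- magnet_square: Grey triangular magnetic welding square, about 96 x 90 x 20 mm, lying flat; origin under its centre. Not needed.

How it is judged (in metres and radians):
On the way:
1. the tube lies on both rests, centred, between pad and end plate, released, with the lever still open (x of tube_center in the frame of fixture between -0.008 and 0.008 m and y of tube_center in the frame of fixture between -0.012 and 0.012 m and z of tube_center in the frame of fixture between 0.067 and 0.073 m and angle between the y axis of tube_center and the y axis of fixture, either way round below 0.09 rad and contact force between tube and the fingers below 0.1 N and linear speed of tube below 0.03 m/s and value of joint cam_lever below 0.2 rad), for 0.2 s.
At the end, for the whole second after the job is handed in: Fingers hold the still lever within 0.12 rad of 1.745 with over 1 N; pad on tube and tube on end plate press with over 8 N; tube on the rests, untouched by fingers, centre within 8 mm across, 12 mm along, 3 mm in height of its place, within 0.09 rad of the plunger line (x of tube_center in the frame of fixture between -0.008 and 0.008 m and y of tube_center in the frame of fixture between -0.012 and 0.012 m and z of tube_center in the frame of fixture between 0.067 and 0.073 m and angle between the y axis of tube_center and the y axis of fixture, either way round below 0.09 rad and contact force between tube and the fingers below 0.1 N and linear speed of tube below 0.03 m/s and value of joint cam_lever between 1.625 and 1.865 rad and velocity of joint cam_lever between -0.1 and 0.1 rad/s and contact force between the fingers and cam_lever above 1 N and contact force between pad and tube above 8 N and contact force between tube and end_plate above 8 N); the arm keeps its last pose, push and grip.
It fails at once if the short offcut is moved by more than 25 mm (distance of offcut from where it was at the start of the episode above 0.025 m).
It fails at once if the hammer is moved by more than 25 mm (distance of hammer from where it was at the start of the episode above 0.025 m).
It fails at once if the spray can is moved by more than 25 mm (distance of spray_can from where it was at the start of the episode above 0.025 m).
It fails at once if the magnetic square is moved by more than 25 mm (distance of magnet_square from where it was at the start of the episode above 0.025 m).
It also fails if it takes over 54 s, if anything falls off the work surface, if the arm or the gripper's body presses on something with over 40 N, if the wrist force passes 120 N, or if a joint passes its speed limit or range.

## Working session

There is one attempt and no reset: what is moved stays moved. The work goes in short steps, Python scripts to look and compute and a tool call to move; the robot and the scene stay as the last step left them, time stands still between calls to the robot, and variables do not carry over. Pictures are saved under pics/ and viewed, and the job is handed in when it is done.

Besides the shell and the picture viewer there is one more tool, called after "Request:" in YAML: its name, and indented under it one key for each argument. carry_out: Moves the arm, as the interface text tells. Scaled input: -1 to 1 covers 40 cm each way for a shift and 30 degrees each way for a turn. Its arguments: {"type":"object","properties":{"moves":{"type":"array","items":{"type":"number"}}},"required":["moves"]}

```bash
ls; mkdir -p pics
python3 - <<'E'
from plant import *
import cv2
print(get_obs())
for n in("scene","side","wrist"):
    c=get_calibration(n);print(n,c)
    cv2.imwrite(f"pics/{n}0.png",capture(n)[:,:,::-1])
E
```

```text
pics
{'time': 0.0, 'joint_positions': array([-1.46025316e-01,  3.42698435e-01,  1.52500009e+00, -2.10528659e-06,
        1.27539466e+00, -1.46002210e-01]), 'dq': array([-0.0005494 , -0.00156154, -0.00148189, -0.0006026 , -0.00296325,
       -0.00121406]), 'tau': array([ 7.61924657e-04, -4.31245601e+01, -2.44219762e+01,  7.17750052e-02,
        5.59406646e-02, -1.04314388e-04]), 'tool_pos': array([5.24626697e+02, 6.32573985e-02, 2.43063457e+02]), 'tcp_rot': array([-3.14010779e+00, -2.16311487e-04,  1.57077367e+00]), 'contact_force': array([-0.91949845,  1.12107274, -0.32325506]), 'moment': array([ 0.00516679, -0.00211203, -0.01724521]), 'grip_width': 91.6552236023706}
scene {'vfov': 42.85407941651006, 'cx': 329.11124765005917, 'cy': 196.66003263925904, 'cam_to_world': array([[ 6.34083306e-01, -5.48822444e-01,  5.44731389e-01,
         1.42881983e+03],
       [ 7.73264735e-01,  4.50135819e-01, -4.46586380e-01,
        -6.60788941e+02],
       [-1.06481882e-04,  7.04394541e-01,  7.09808650e-01,
         1.26070594e+03],
       [ 0.00000000e+00,  0.00000000e+00,  0.00000000e+00,
        
[... 204 characters left out ...]

       [-2.17949412e-01, -7.24889687e-01,  6.53477617e-01,
         7.95229156e+02],
       [-1.44618626e-02,  6.71899384e-01,  7.40501231e-01,
         9.26371081e+02],
       [ 0.00000000e+00,  0.00000000e+00,  0.00000000e+00,
         1.00000000e+00]])}
wrist {'vfov': 71.30869935548459, 'cx': 320.15486494454035, 'cy': 201.2164687084185, 'cam_to_world': array([[ 9.99998966e-01, -1.96091831e-04,  1.42429986e-03,
         5.25145963e+02],
       [-2.26114159e-04,  9.56876974e-01,  2.90493382e-01,
         7.92104938e+01],
       [-1.41984312e-03, -2.90493404e-01,  9.56875941e-01,
         3.85328030e+02],
       [ 0.00000000e+00,  0.00000000e+00,  0.00000000e+00,
         1.00000000e+00]])}
```

View pics/scene0.png

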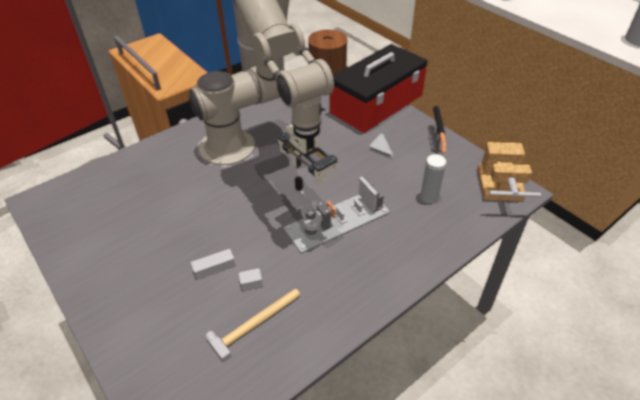

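View pics/side0.png

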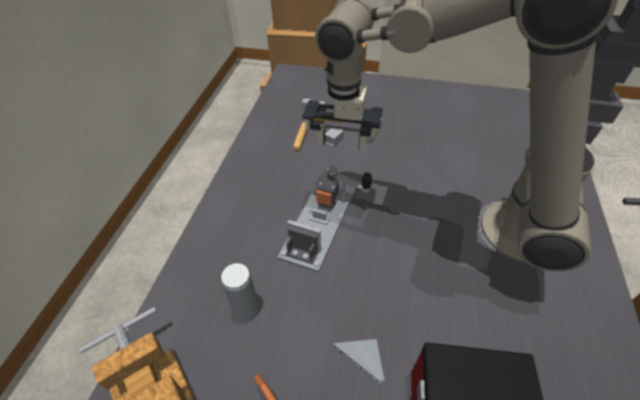

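View pics/wrist0.png

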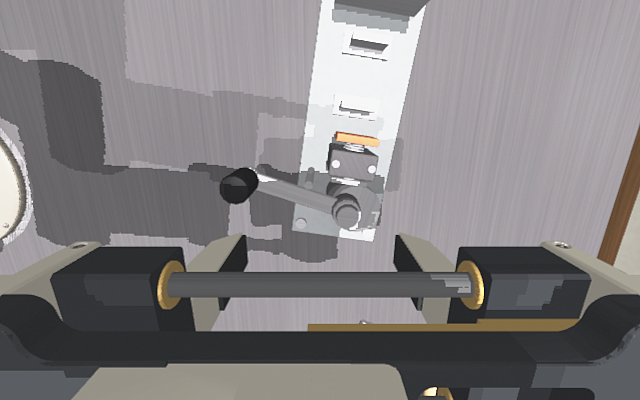

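The scene view shows the tube at about (213,263), the offcut at (250,279), the hammer below them and the fixture from (286,230) to (388,210). The wrist view shows the black grip at (239,186) and the pivot at (346,212).

```bash
cat > h.py <<'E'
import numpy as np, cv2
from plant import *
from scipy.spatial.transform import Rotation as R
def ray(c,u,v):
    f=200/np.tan(np.radians(c['vfov']/2)); d=np.array([(u-c['cx'])/f,-(v-c['cy'])/f,-1])
    T=c['cam_to_world']; d=T[:3,:3]@d; return T[:3,3],d/np.linalg.norm(d)
def onz(c,u,v,z):
    o,d=ray(c,u,v); return o+d*(z-o[2])/d[2]
def tri(rs):
    A=sum(np.eye(3)-np.outer(d,d) for o,d in rs);b=sum((np.eye(3)-np.outer(d,d))@o for o,d in rs)
    p=np.linalg.solve(A,b); return p,[np.linalg.norm((np.eye(3)-np.outer(d,d))@(p-o)) for o,d in rs]
def proj(c,p):
    f=200/np.tan(np.radians(c['vfov']/2)); T=c['cam_to_world']; q=T[:3,:3].T@(np.array(p)-T[:3,3])
    return np.array([c['cx']+f*q[0]/-q[2], c['cy']+f*q[1]/q[2]])
E
python3 - <<'E'
from h import *
np.set_printoptions(precision=1,suppress=True)
s=get_calibration('scene');w=get_calibration('wrist')
for p in[(192,264),(231,253),(234,262),(195,276)]:print('tube',onz(s,*p,40 if p[1]<262 or p[0]==192 else 40))
print('off',onz(s,250,276,40))
for p in[(286,229),(302,247),(388,211)]:print('base scene',onz(s,*p,12))
for p in[(292,231),(374,241),(427,0),(321,0)]:print('base wrist',onz(w,*p,12))
print('pivot',onz(w,346,207,124),'grip',onz(w,235,184,147))
print('gripscene',onz(s,299,180,147))
I=cv2.imread('pics/scene0.png')[230:370,170:320];cv2.imwrite('pics/sc.png',cv2.resize(I,None,fx=5,fy=4.2,interpolation=2))
E
```

```text
tube [ 451.5 -388.5   40. ]
tube [ 489.4 -276.5   40. ]
tube [ 524.5 -287.7   40. ]
tube [ 496.1 -403.    40. ]
off [ 598.  -278.7   40. ]
base scene [496.1 -77.2  12. ]
base scene [588.9 -82.4  12. ]
base scene [648.4 234.7  12. ]
base wrist [484.  -79.2  12. ]
base wrist [603.5 -95.   12. ]
base wrist [647.4 207.2  12. ]
base wrist [525.7 207.3  12. ]
pivot [550.3  -6.1 124. ] grip [450.1  22.6 147. ]
gripscene [455.6  13.2 147. ]
```

View pics/sc.png

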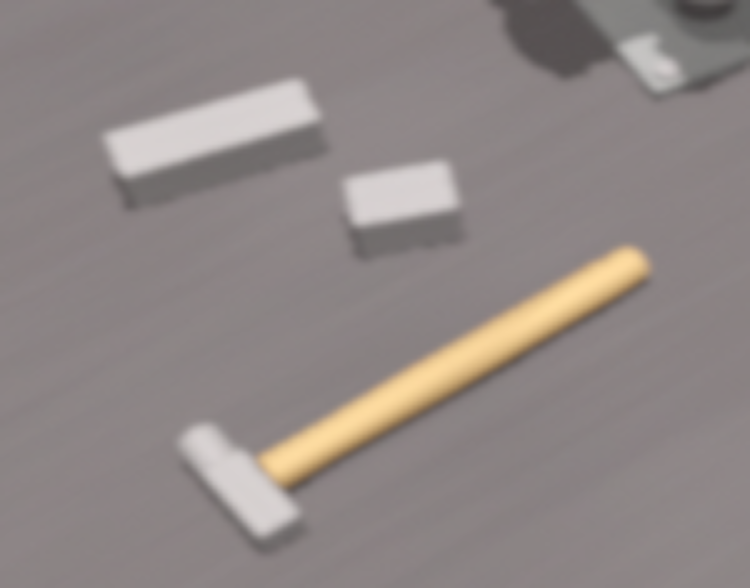

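Run:
```python
from h import *
np.set_printoptions(precision=1,suppress=True)
s=get_calibration('scene')
P=[onz(s,*p,40) for p in[(190.8,261.7),(230,248.6),(234.4,257.4),(194.4,272.4)]]
print(P,np.mean(P,0)); print(onz(s,270.5,275,40))
```

```text
[array([ 441.5, -387.1,   40. ]), array([ 472.8, -269.8,   40. ]), array([ 510.4, -277.5,   40. ]), array([ 483.4, -398.1,   40. ])] [ 477.  -333.1   40. ]
[ 633.1 -230.4   40. ]
```

Request:
carry_out:
  moves: [-0.12,-0.1,0,0,0,0,1,-0.25,-0.1,0,0,0,0,1,-0.37,-0.1,0,0,0,0,1,-0.5,-0.1,0,0,0,0,1,-0.62,-0.1,0,0,0,0,1,-0.75,-0.1,0,0,0,0,1,-0.87,-0.1,0,0,0,0,1,-0.97,-0.1,0,0,0,0,1]

```text
time: 0.95
tool_pos: [484.3, -389.8, 242.9]
tcp_rot: [-3.14, -0.001, 1.571]
contact_force: [1.9, 0.2, 0.5]
grip_width: 91.9
```

Run:
```python
from h import *
import pickle
o=get_obs();c=get_calibration('wrist');I=capture('wrist');print(o['tool_pos'],o['dq'])
pickle.dump((c,I),open('w1.pkl','wb'))
cv2.imwrite('pics/w1.png',I[:,:,::-1])
cv2.imwrite('pics/side1.png',capture('side')[:,:,::-1]); cv2.imwrite('pics/scene1.png',capture('scene')[:,:,::-1])
```

```text
[ 484.26001127 -389.77435169  242.91241509] [-0.58859694  0.57904071 -0.9696115   0.00297688  0.38285396 -0.58893757]
```

View pics/w1.png

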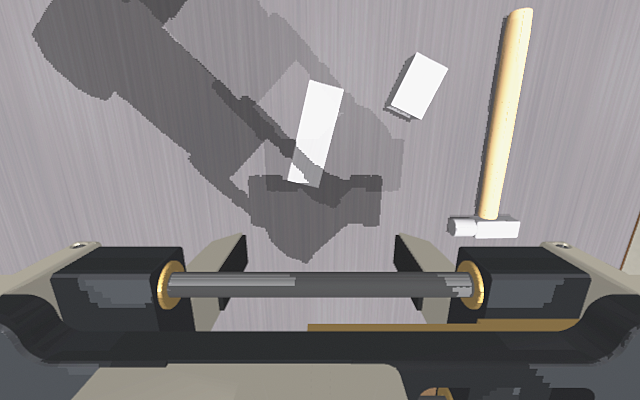

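View pics/scene1.png

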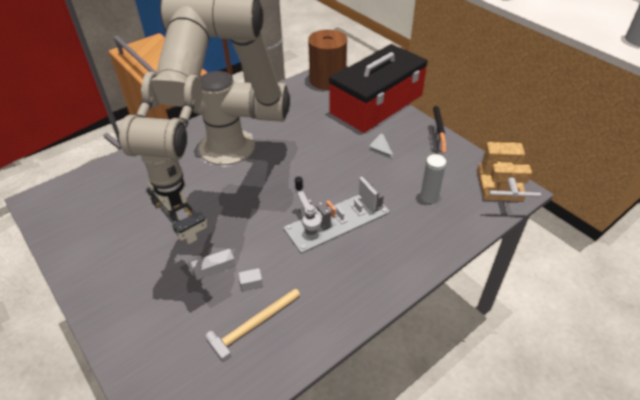

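View pics/side1.png

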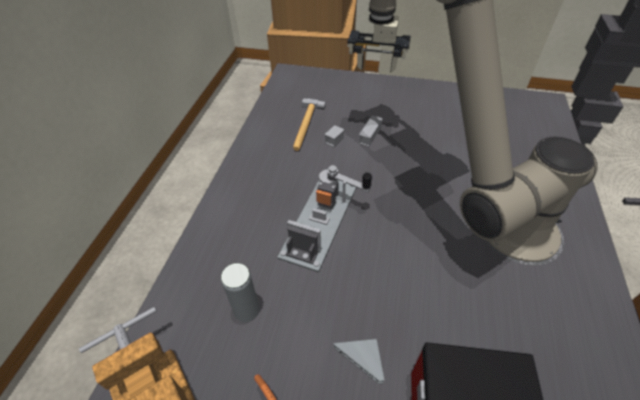

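The wrist view shows the tube's top with corners at about (312,80), (344,90), (317,187) and (288,181). The offcut is at (418,87) and the hammer to the right.

Run:
```python
from h import *
import pickle
np.set_printoptions(precision=2,suppress=True)
c,I=pickle.load(open('w1.pkl','rb'))
for z in(40,):
    P=np.array([onz(c,*p,z) for p in[(312,80),(344,90),(317,187),(288,181)]]);print(P,P.mean(0))
    print([np.linalg.norm(P[i]-P[i-1]) for i in range(4)])
s=get_calibration('scene');d=get_calibration('side')
S=cv2.resize(cv2.imread('pics/scene1.png')[150:290,180:400],None,fx=3.6,fy=3.6,interpolation=2);cv2.imwrite('pics/s1c.png',S)
S=cv2.resize(cv2.imread('pics/side1.png')[90:280,260:420],None,fx=3.1,fy=3.1,interpolation=2);cv2.imwrite('pics/d1c.png',S)
o=get_obs();print(o['tool_pos'],o['dq'])
c=get_calibration('wrist');I=capture('wrist');pickle.dump((c,I),open('w2.pkl','wb'));cv2.imwrite('pics/w2c.png',cv2.resize(I[50:230,240:480,::-1],None,fx=3.3,fy=3.3,interpolation=2))
```

```text
[[ 474.94 -270.54   40.  ]
 [ 511.77 -281.22   40.  ]
 [ 480.18 -396.39   40.  ]
 [ 443.5  -388.57   40.  ]] [ 477.6  -334.18   40.  ]
[np.float64(122.14483651049666), np.float64(38.3468862781951), np.float64(119.42525548922764), np.float64(37.50830462618077)]
[ 483.69 -390.58  241.66] [ 0.06 -0.04  0.05  0.02  0.01  0.02]
```

View pics/w2c.png

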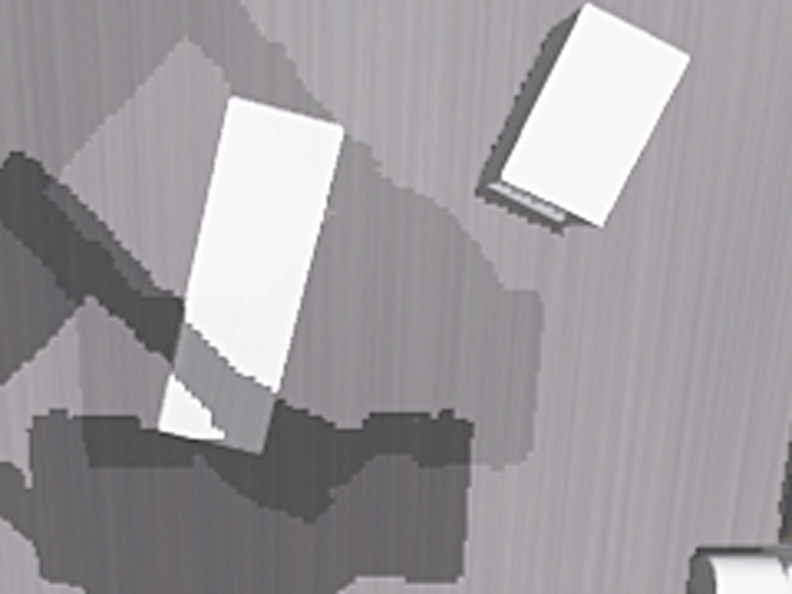

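View pics/s1c.png

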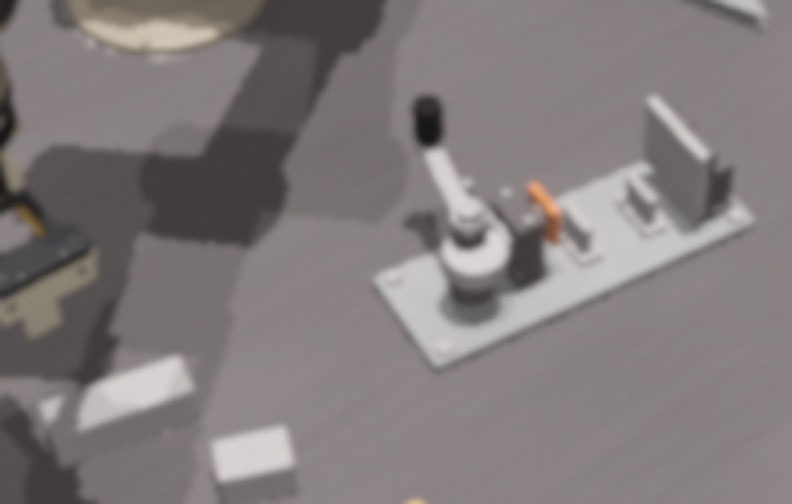

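View pics/d1c.png

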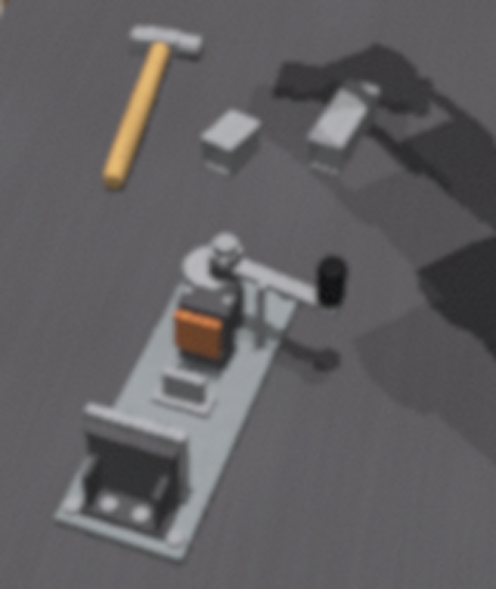

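Run:
```python
from h import *
import pickle
np.set_printoptions(precision=3,suppress=True)
c,I=pickle.load(open('w2.pkl','rb'))
C=[(310,79.1),(344.5,88.8),(319.7,187.3),(288.2,180.3)]
P=np.array([onz(c,*p,40) for p in C]);print(P,P.mean(0))
print([np.linalg.norm(P[i]-P[i-1]) for i in range(4)])
d=(P[0]+P[1]-P[2]-P[3]);print('axis angle from y',np.degrees(np.arctan2(d[0],d[1])))
s=get_calibration('scene')
for a,b in zip(C,[(190.8,261.7)]*0 or [(230,248.6),(234.4,257.4),(194.4,272.4),(190.8,261.7)]):
    print(tri([ray(c,*a),ray(s,*b)]))
o=get_obs();Rt=R.from_euler('xyz',o['tcp_rot']).as_matrix();print(Rt, o['tool_pos'],o['joint_positions'])
```

```text
[[ 472.384 -270.39    40.   ]
 [ 511.858 -280.849   40.   ]
 [ 482.821 -397.177   40.   ]
 [ 443.154 -387.949   40.   ]] [ 477.554 -334.091   40.   ]
[np.float64(121.1384489769104), np.float64(40.836234678224706), np.float64(119.89733928806852), np.float64(40.72616151397754)]
axis angle from y 13.989226340269154
(array([ 472.455, -270.026,   39.64 ]), [np.float64(0.3295923432490271), np.float64(0.329592343248898)])
(array([ 512.044, -279.686,   42.474]), [np.float64(1.4272074278578408), np.float64(1.4272074278579532)])
(array([ 482.704, -397.651,   38.878]), [np.float64(0.21925149819028156), np.float64(0.21925149819029485)])
(array([ 443.367, -387.541,   42.206]), [np.float64(0.09445965580599405), np.float64(0.09445965580592211)])
[[ 0.002  1.    -0.002]
 [ 1.    -0.002  0.002]
 [ 0.002 -0.002 -1.   ]] [ 484.082 -388.639  242.02 ] [-0.8    0.524  1.239 -0.     1.382 -0.797]
```

Request:
carry_out:
  moves: [0.07,-0.016,0,0,0,0.23,1,0.136,-0.016,0.08,0,0,0.467,1,0.136,-0.016,0.2,0,0,0.467,1,0.136,-0.016,0.3,0,0,0.467,1,0.136,-0.016,0.38,0,0,0.467,1,0.136,-0.016,0.43,0,0,0.467,1,0.136,-0.016,0.45,0,0,0.467,1,0.136,-0.016,0.45,0,0,0.467,1]

```text
time: 1.95
tool_pos: [477.3, -332.6, 61.7]
tcp_rot: [-3.137, -0.002, 1.325]
contact_force: [-0.7, -0.1, 0.3]
grip_width: 91.7
```

Run:
```python
from h import *
o=get_obs();print(o['tool_pos'],o['tcp_rot'],o['contact_force'])
cv2.imwrite('pics/w3.png',capture('wrist')[:,:,::-1])
```

```text
[ 477.29356386 -332.5627645    61.69509801] [-3.13732653e+00 -2.20320330e-03  1.32530827e+00] [-0.72197543 -0.1111651   0.29641137]
```

View pics/w3.png

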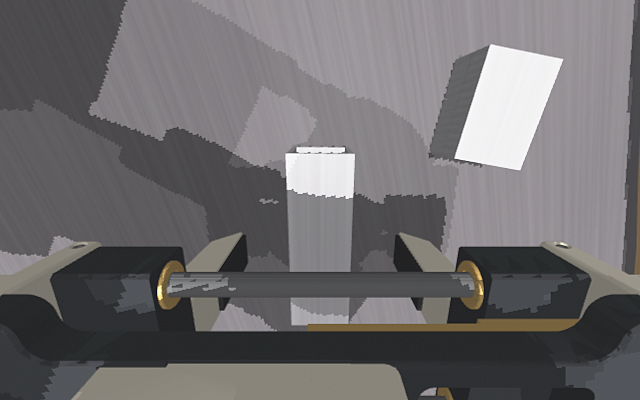

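The tube (287–354 px) sits aligned and centred between the fingers. I'll go down and grip.

Request:
carry_out:
  moves: [0,0,0.05,0,0,0,1,0,0,0.087,0,0,0,1,0,0,0.087,0,0,0,1,0,0,0.087,0,0,0,0.3,0,0,0.087,0,0,0,0.3,0,0,0.087,0,0,0,0.3,0,0,0.087,0,0,0,0.3,0,0,0.087,0,0,0,0.3]

```text
time: 2.8
tool_pos: [477.9, -333.4, 28.4]
tcp_rot: [-3.14, -0.001, 1.325]
contact_force: [0.3, 0.1, -0.2]
grip_width: 56.6
```

Request:
carry_out:
  moves: [0,0,0,0,0,0,0.2,0,0,0,0,0,0,0.2,0,0,0,0,0,0,0.2,0,0,0,0,0,0,0.2,0,0,0,0,0,0,0.2,0,0,0,0,0,0,0.2,0,0,-0.03,0,0,0,0.2,0,0,-0.08,0,0,0,0.2]

```text
time: 3.6
tool_pos: [477.2, -332.6, 59.5]
tcp_rot: [-3.137, -0.003, 1.325]
contact_force: [-0.1, 0.0, -3.4]
grip_width: 39.7
```

Request:
carry_out:
  moves: [0,0,-0.12,0,0,0,0.2,0.05,0,-0.24,0,0,0,0.2,0.15,-0.01,-0.33,0,0,-0.1,0.2,0.27,-0.02,-0.36,0,0,-0.2,0.2,0.39,-0.03,-0.4,0,0,-0.217,0.2,0.51,-0.04,-0.45,0,0,-0.217,0.2,0.63,-0.048,-0.5,0,0,-0.217,0.2,0.72,-0.048,-0.5,0,0,-0.217,0.2]

```text
time: 4.4
tool_pos: [530.2, -47.4, 263.3]
tcp_rot: [3.141, -0.003, 1.439]
contact_force: [2.1, 0.3, -3.1]
grip_width: 40.1
```

Request:
carry_out:
  moves: [0.02,0,0,0,0,0,0.2,0.02,0,0,0,0,0,0.2,0.02,0,0,0,0,0,0.2,0.02,0,0,0,0,0,0.2,0.02,0,0,0,0,0,0.2,0.02,0,0,0,0,0,0.2,0.02,0,0,0,0,0,0.2,0.02,0,0,0,0,0,0.2]

```text
time: 5.2
tool_pos: [531.2, -39.8, 263.3]
tcp_rot: [3.141, -0.003, 1.438]
contact_force: [0.6, 0.6, -2.8]
grip_width: 39.6
```

Run:
```python
from h import *
import pickle
o=get_obs();c=get_calibration('wrist');I=capture('wrist');print(o['tool_pos'],o['tcp_rot'],o['dq'],o['grip_width'])
pickle.dump((c,I),open('w4.pkl','wb'))
cv2.imwrite('pics/w4.png',I[:,:,::-1])
```

```text
[531.2415811  -39.76504606 263.30308784] [ 3.14140168e+00 -3.07584308e-03  1.43820739e+00] [ 0.00470769 -0.00123461 -0.00128     0.00011961 -0.00061381  0.00056948] 39.629461732881374
```

View pics/w4.png

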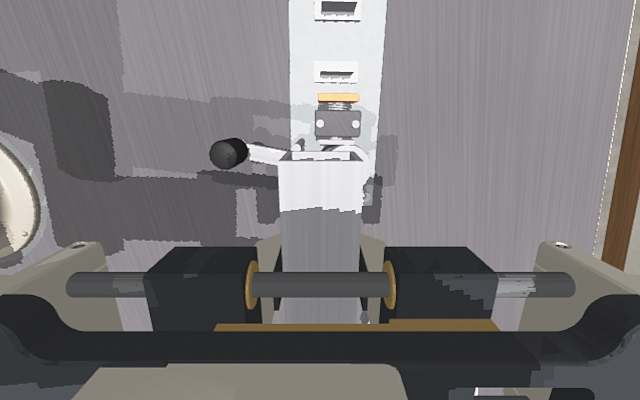

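The tube is held. The rests are at (337,10) and (336,70), the pad at (338,97) and the grip at (228,153). I'll move forward for a second view.

Request:
carry_out:
  moves: [0.1,0,0,0,0,0,0.2,0.2,0.02,0,0,0,0,0.2,0.24,0.02,0,0,0,0,0.2,0.24,0.02,0,0,0,0,0.2,0.24,0.02,0,0,0,0,0.2,0.24,0.02,0,0,0,0,0.2,0.24,0.02,0,0,0,0,0.2,0.24,0.02,0,0,0,0,0.2]

```text
time: 6.05
tool_pos: [551.8, 53.6, 263.7]
tcp_rot: [3.141, -0.003, 1.437]
contact_force: [-0.1, -0.6, -3.0]
grip_width: 40.0
```

Run:
```python
from h import *
import pickle
o=get_obs();c=get_calibration('wrist');I=capture('wrist');print(o['tool_pos'],o['tcp_rot'],o['grip_width'])
pickle.dump((c,I),open('w5.pkl','wb'))
cv2.imwrite('pics/w5.png',cv2.resize(I[0:200,180:440,::-1],None,fx=3,fy=3,interpolation=2))
c,I=pickle.load(open('w4.pkl','rb'))
cv2.imwrite('pics/w4c.png',cv2.resize(I[0:200,180:440,::-1],None,fx=3,fy=3,interpolation=2))
```

```text
[551.80955889  53.6005147  263.71000306] [ 3.14126274e+00 -2.94235875e-03  1.43712820e+00] 39.95019155719658
```

View pics/w5.png

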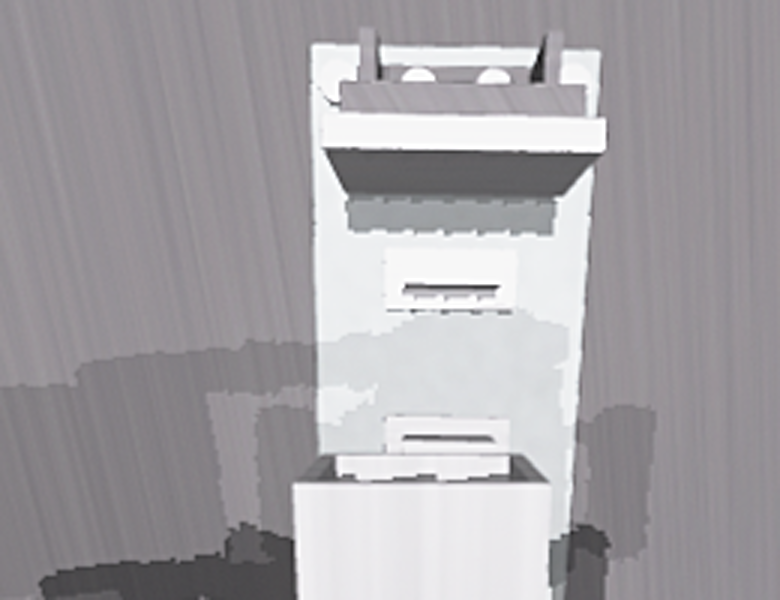

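View pics/w4c.png

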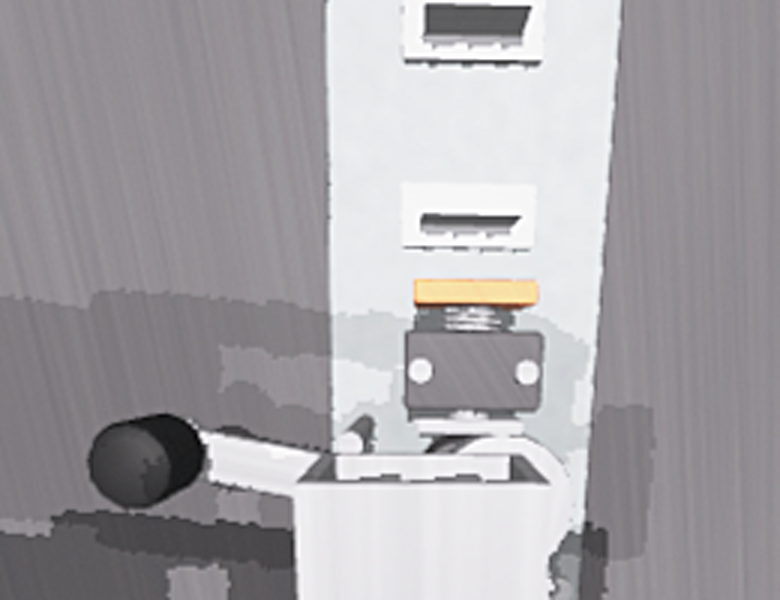

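```bash
cat > fit.py <<'E'
from h import *
import pickle
from scipy.optimize import least_squares
np.set_printoptions(precision=2,suppress=True)
c4,_=pickle.load(open('w4.pkl','rb'));c5,_=pickle.load(open('w5.pkl','rb'))
F=[(c4,415,280,-22,-66,92),(c4,540,280,22,-66,92),(c4,415,305,-22,-74,92),(c4,538,305,22,-74,92),
(c4,406,332,-25,-83,92),(c4,543,332,25,-83,92),(c4,406,411,-25,-111,92),(c4,543,409,25,-111,92),
(c5,323,149,-45,66,110),(c5,606,150,45,66,110),(c5,322,116,-45,76,110),(c5,606,118,45,76,110)]
def res(p,full=True):
    x,y,a,dz=p;r=[]
    for c,u,v,fx,fy,fz in F:
        w=[x+np.cos(a)*fx-np.sin(a)*fy,y+np.sin(a)*fx+np.cos(a)*fy,fz+dz]
        r+=list(proj(c,w)-[(u+.5)/3-.5+180,(v+.5)/3-.5])
    return np.array(r)
s=least_squares(res,[569,138,-.13,0],loss='soft_l1');print(s.x,np.degrees(s.x[2]));print(s.fun.reshape(-1,2) if 0 else res(s.x).reshape(-1,2))
x,y,a,dz=s.x
def fw(fx,fy):return np.array([x+np.cos(a)*fx-np.sin(a)*fy,y+np.sin(a)*fx+np.cos(a)*fy])
if __name__=='__main__':
    print('pivot',fw(0,-145.5),'grip open',fw(110*np.cos(np.radians(170)),-145.5+110*np.sin(np.radians(170))),'grip full',fw(0,-255.5))
    print('grip seen',onz(c4,(130.5)/3-.5+180,463.5/3-.5,147), 'base L far',onz(c5,312/3+180,45/3,12),onz(c5,600/3+180,51/3,12),'exp',fw(-60,170),fw(60,170))
    # tube far top edge as held
    for u in(294,549):print('tube edge',onz(c5,u/3+180-.3,484/3-.3,263.7-28+40))
E
python3 fit.py
```

```text
[574.37 125.47  -0.15  -0.69] -8.348027562827395
[[ 0.07 -0.34]
 [ 0.11  0.24]
 [-0.01 -0.62]
 [ 0.38 -0.05]
 [ 0.1  -0.74]
 [ 1.06 -0.11]
 [-0.09 -0.31]
 [-0.36  0.96]
 [-0.34  0.35]
 [-0.57  1.26]
 [-0.24 -0.43]
 [ 0.22  0.17]]
pivot [553.25 -18.49] grip open [448.84  16.14] grip full [ 537.28 -127.32]
grip seen [448.81  18.14 147.  ] base L far [534.63 257.07  12.  ] [651.44 239.18  12.  ] exp [539.69 302.38] [658.42 284.96]
tube edge [540.22 114.93 275.7 ]
tube edge [579.66 109.61 275.7 ]
```

Request:
carry_out:
  moves: [0.1,0.016,0,0,0,0.023,0.2,0.186,0.032,0,0,0,0.023,0.2,0.186,0.032,0.08,0,0,0.023,0.2,0.186,0.032,0.18,0,0,0.023,0.2,0.186,0.032,0.27,0,0,0.023,0.2,0.186,0.032,0.28,0,0,0.023,0.2,0.186,0.032,0.28,0,0,0.023,0.2,0.186,0.032,0.28,0,0,0.023,0.2]

```text
time: 6.9
tool_pos: [575.9, 126.0, 154.2]
tcp_rot: [3.138, -0.004, 1.425]
contact_force: [1.0, -0.1, -2.7]
grip_width: 39.9
```

Run:
```python
from h import *
o=get_obs();print(o['tool_pos'],o['tcp_rot'],o['grip_width'],o['contact_force'])
I=capture('wrist');cv2.imwrite('pics/w6.png',I[:,:,::-1])
I=capture('side');cv2.imwrite('pics/d6.png',cv2.resize(I[90:290,240:420,::-1],None,fx=3,fy=3,interpolation=2))
```

```text
[575.9067954  126.01656837 154.15913704] [ 3.13755531 -0.00388759  1.42498824] 39.864107727737405 [ 1.04045767 -0.07809009 -2.70798483]
```

View pics/w6.png

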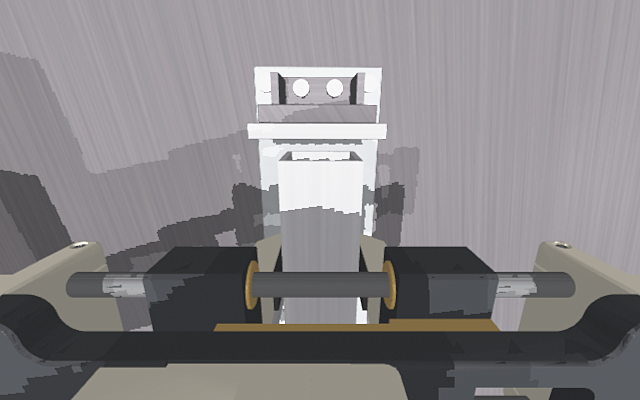

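View pics/d6.png

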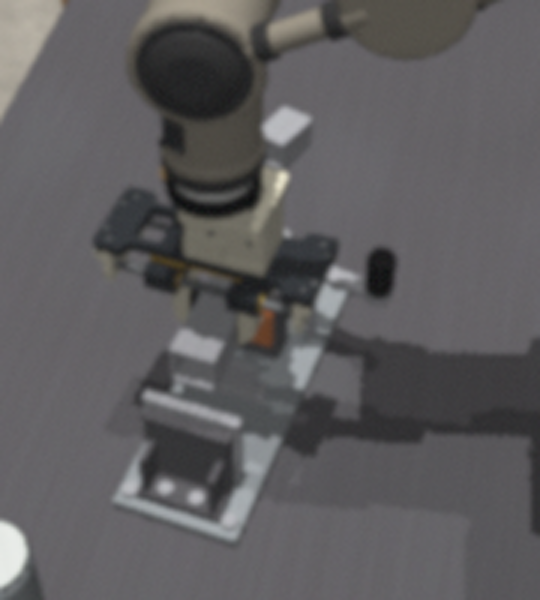

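Request:
carry_out:
  moves: [-0.001,-0.004,0.05,0,0,0,0.2,-0.001,-0.004,0.1,0,0,0,0.2,-0.001,-0.004,0.14,0,0,0,0.2,-0.001,-0.004,0.16,0,0,0,0.2,-0.001,-0.004,0.17,0,0,0,0.2,-0.001,-0.004,0.18,0,0,0,0.2,-0.001,-0.004,0.18,0,0,0,0.2,-0.001,-0.004,0.18,0,0,0,0.2]

```text
time: 7.8
tool_pos: [574.9, 126.2, 82.9]
tcp_rot: [3.136, -0.004, 1.425]
contact_force: [0.7, 1.1, -3.5]
grip_width: 39.9
```

Run:
```python
from h import *
o=get_obs();print(o['tool_pos'],o['tcp_rot'],o['grip_width'],o['contact_force'])
I=capture('wrist');cv2.imwrite('pics/w7.png',I[:,:,::-1])
```

```text
[574.90967904 126.21148611  82.93029598] [ 3.13604265 -0.0042165   1.42519306] 39.86445105365644 [ 0.67814525  1.1005525  -3.45656768]
```

View pics/w7.png

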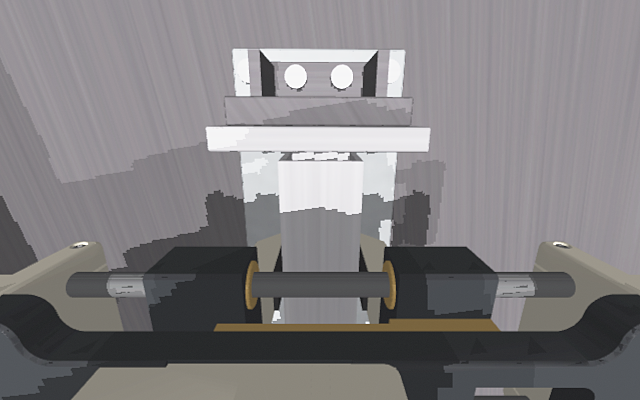

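Tube (centre u≈320.5) and end plate (centre u≈319) are in line, and a gap shows ahead of the tube. Lowering onto the rests.

Request:
carry_out:
  moves: [0,-0.001,0.005,0,0,0,0.2,0,-0.001,0.009,0,0,0,0.2,0,-0.001,0.012,0,0,0,0.2,0,-0.001,0.012,0,0,0,0.2,0,-0.001,0.012,0,0,0,0.2,0,-0.001,0.012,0,0,0,0.2,0,-0.001,0.012,0,0,0,0.2,0,-0.001,0.012,0,0,0,0.2]

```text
time: 8.65
tool_pos: [574.6, 126.3, 78.5]
tcp_rot: [3.136, -0.004, 1.425]
contact_force: [-2.6, 0.5, 4.5]
grip_width: 40.0
```

Request:
carry_out:
  moves: [0,0,0,0,0,0,0.7,0,0,0,0,0,0,0.7,0,0,0,0,0,0,0.7,0,0,0,0,0,0,0.7,0,0,0,0,0,0,0.7,0,0,-0.01,0,0,0,0.7,0,0,-0.04,0,0,0,0.7,0,0,-0.1,0,0,0,0.7]

```text
time: 9.45
tool_pos: [573.4, 126.1, 118.2]
tcp_rot: [3.139, -0.004, 1.425]
contact_force: [-0.2, 0.3, 0.2]
grip_width: 64.4
```

Request:
carry_out:
  moves: [0,0,-0.1,0,0,0,0.7,0,0,-0.2,0,0,0,0.7,-0.08,0,-0.3,0,0,0,0.7,-0.2,0,-0.35,0,0,0,0.7,-0.3,0,-0.37,0,0,0,0.7,-0.37,0,-0.37,0,0,0,0.7,-0.37,0,-0.37,0,0,0,0.7,-0.37,0,-0.37,0,0,0,0.7]

```text
time: 10.25
tool_pos: [551.4, -21.1, 266.5]
tcp_rot: [3.138, -0.004, 1.424]
contact_force: [-0.1, 0.4, 1.0]
grip_width: 63.9
```

Run:
```python
from h import *
import pickle
o=get_obs();c=get_calibration('wrist');I=capture('wrist');print(o['tool_pos'],o['tcp_rot'],o['grip_width'],o['contact_force'])
pickle.dump((c,I),open('w8.pkl','wb'))
cv2.imwrite('pics/w8.png',cv2.resize(I[0:235,180:440,::-1],None,fx=2.5,fy=2.5,interpolation=2))
```

```text
[551.39694863 -21.07605711 266.48320278] [ 3.13781485 -0.00404698  1.42360314] 63.899928813919594 [-0.07304349  0.43319587  1.03231941]
```

View pics/w8.png

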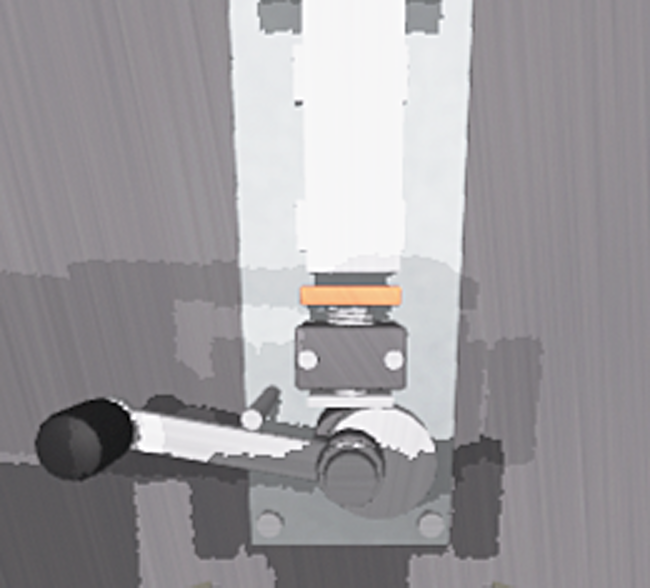

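The tube lies on the rests. Its near edge runs from (306,272) to (404,272), with the pad just behind it. The lever is open, with the grip top at (68,447).

```bash
cat >> fit.py <<'E'
def wf(p):
    d=np.array(p[:2])-[x,y]; return np.array([np.cos(a)*d[0]+np.sin(a)*d[1],-np.sin(a)*d[0]+np.cos(a)*d[1]])
E
python3 - <<'E'
from fit import *
c,I=pickle.load(open('w8.pkl','rb'))
q=lambda u,v:((u+.5)/2.5-.5+180,(v+.5)/2.5-.5)
for n,u,v,z in[('tubeL',306,272,90),('tubeR',404,272,90),('tubeLf',302,20,90),('tubeRf',407,20,90),('padL',300,287,92),('padR',402,287,92),('grip',68,447,147),('pivot',351,478,124),('pivot',351,478,135)]:
    p=onz(c,*q(u,v),z);print(n,p,wf(p))
G=fw(*(110*np.cos(np.radians(170)),-145.5+110*np.sin(np.radians(170))));print(G)
print('grip tri',tri([ray(c,*q(68,447)),ray(c4,130.5/3-.5+180,463.5/3-.5)]))
E
```

```text
[574.37 125.47  -0.15  -0.69] -8.348027562827395
[[ 0.07 -0.34]
 [ 0.11  0.24]
 [-0.01 -0.62]
 [ 0.38 -0.05]
 [ 0.1  -0.74]
 [ 1.06 -0.11]
 [-0.09 -0.31]
 [-0.36  0.96]
 [-0.34  0.35]
 [-0.57  1.26]
 [-0.24 -0.43]
 [ 0.22  0.17]]
tubeL [545.8   68.97  90.  ] [-20.06 -60.05]
tubeR [587.92  62.72  90.  ] [ 22.52 -60.12]
tubeLf [559.88 162.53  90.  ] [-19.72  34.56]
tubeRf [600.97 156.48  90.  ] [21.81 34.54]
padL [542.31  63.18  92.  ] [-22.68 -66.29]
padR [586.13  56.67  92.  ] [ 21.62 -66.36]
grip [448.29  17.47 147.  ] [-109.07 -125.16]
pivot [552.74 -16.56 124.  ] [  -0.79 -143.66]
pivot [553.12 -13.73 135.  ] [  -0.82 -140.81]
[448.84  16.14]
grip tri (array([451.77,  18.73, 155.09]), [np.float64(0.061578319272329575), np.float64(0.06157831927233686)])
```

Request:
carry_out:
  moves: [0.02,-0.08,0,0,0,0.25,0.85,0.04,-0.16,0,0,0,0.5,0.85,0.056,-0.24,0.04,0,0,0.75,0.85,0.056,-0.269,0.08,0,0,1,0.85,0.056,-0.269,0.12,0,0,1,0.85,0.056,-0.269,0.12,0,0,1,0.85,0.056,-0.269,0.12,0,0,1,0.85,0.056,-0.269,0.12,0,0,1,0.85]

```text
time: 11.1
tool_pos: [449.2, 18.0, 218.7]
tcp_rot: [3.14, -0.006, 0.902]
contact_force: [0.2, 0.0, -0.2]
grip_width: 78.4
```

Request:
carry_out:
  moves: [0,0,0,0,0,0.25,0.85,0,0,0,0,0,0.5,0.85,0,0,0,0,0,0.75,0.85,0,0,0,0,0,1,0.85,0,0,0,0,0,1,0.85,0,0,0,0,0,1,0.85,0,0,0,0,0,1,0.85,0,0,0,0,0,1,0.85]

```text
time: 11.9
tool_pos: [449.3, 18.0, 218.8]
tcp_rot: [-3.14, -0.006, 0.38]
contact_force: [0.3, 0.7, -0.1]
grip_width: 78.2
```

Request:
carry_out:
  moves: [0,0,0,0,0,0.25,0.85,0,0,0,0,0,0.5,0.85,0,0,0,0,0,0.75,0.85,0,0,0,0,0,1,0.85,0,0,0,0,0,1,0.85,0,0,0,0,0,1,0.85,0,0,0,0,0,1,0.85,0,0,0,0,0,1,0.85]

```text
time: 12.7
tool_pos: [449.3, 18.0, 218.8]
tcp_rot: [-3.137, -0.005, -0.142]
contact_force: [-0.0, 0.4, -0.9]
grip_width: 77.9
```

Run:
```python
from h import *
import pickle
o=get_obs();c=get_calibration('wrist');I=capture('wrist');print(o['tool_pos'],o['tcp_rot'],o['joint_positions'],o['contact_force'])
pickle.dump((c,I),open('w9.pkl','wb'))
cv2.imwrite('pics/w9.png',I[:,:,::-1])
```

```text
[449.3007637   17.97504755 218.81378962] [-3.13737368 -0.00491879 -0.14157465] [-0.13358949  0.22562853  1.76253512  0.00458215  1.14848061  1.57690335] [-0.04833569  0.39593179 -0.91083015]
```

View pics/w9.png

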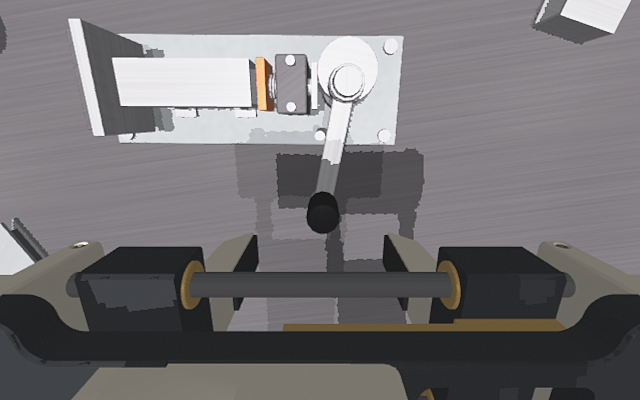

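The grip's top is at (323,220), between the fingers' columns. The tube is in the fixture and the offcut is untouched.

Run:
```python
from h import *
import pickle
c,I=pickle.load(open('w9.pkl','rb'))
print(onz(c,324,220,147), onz(c,348,80,124))
cv2.imwrite('pics/w9c.png',cv2.resize(I[50:240,240:440,::-1],None,fx=3,fy=3,interpolation=2))
```

```text
[447.21530338  15.86750598 147.        ] [552.16203333 -17.93916738 124.        ]
```

View pics/w9c.png

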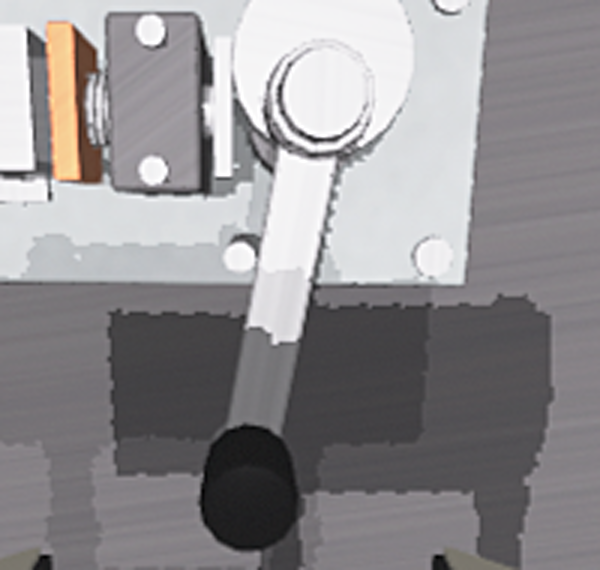

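Request:
carry_out:
  moves: [-0.002,0.005,0,0,0,0.2,0.85,-0.002,0.005,0.02,0,0,0.34,0.85,-0.002,0.005,0.07,0,0,0.34,0.85,-0.002,0.005,0.13,0,0,0.34,0.85,-0.002,0.005,0.18,0,0,0.34,0.85,-0.002,0.005,0.22,0,0,0.34,0.85,-0.002,0.005,0.24,0,0,0.34,0.85,-0.002,0.005,0.24,0,0,0.34,0.85]

```text
time: 13.55
tool_pos: [448.2, 16.5, 122.1]
tcp_rot: [-3.137, -0.002, -0.32]
contact_force: [0.5, -0.4, 0.4]
grip_width: 78.2
```

Request:
carry_out:
  moves: [0,0,0,0,0,0,0.4,0,0,0,0,0,0,0.4,0,0,0,0,0,0,0.4,0,0,0,0,0,0,0.4,0,0,0,0,0,0,0.4,0,0,0,0,0,0,0.4,0,0,0,0,0,0,0.4,0,0,0,0,0,0,0.4]

```text
time: 14.35
tool_pos: [448.3, 16.5, 122.1]
tcp_rot: [-3.137, -0.002, -0.319]
contact_force: [0.1, -0.6, -0.2]
grip_width: 36.5
```

Run:
```python
from h import *
o=get_obs();print(o['tool_pos'],o['tcp_rot'],o['grip_width'],o['contact_force'])
I=capture('wrist');cv2.imwrite('pics/w10.png',I[:,:,::-1])
I=capture('side');cv2.imwrite('pics/d10.png',cv2.resize(I[90:290,240:440,::-1],None,fx=3,fy=3,interpolation=2))
```

```text
[448.26376542  16.51295712 122.09036838] [-3.13694859e+00 -2.16559852e-03 -3.19495816e-01] 36.50236720508142 [ 0.05474863 -0.60269045 -0.22858329]
```

View pics/w10.png

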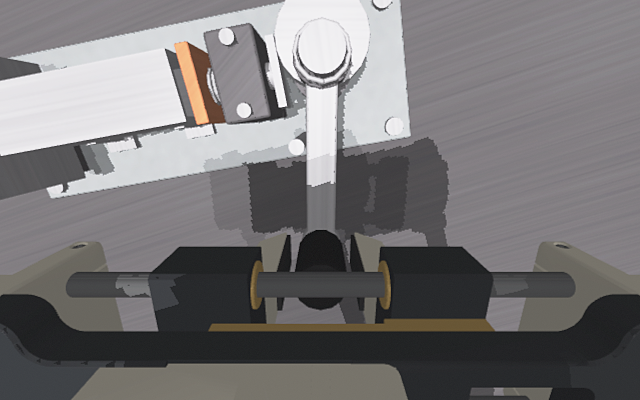

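View pics/d10.png

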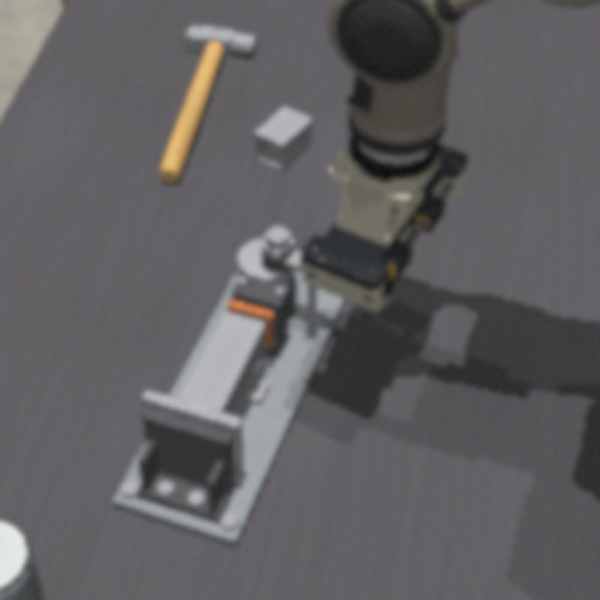

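The grip is caged centrally and the arm runs straight away from the tool. Closing.

Request:
carry_out:
  moves: [0,0,0,0,0,0,0.1,0,0,0,0,0,0,0.1,0,0,0,0,0,0,0.1,0,0,0,0,0,0,0.1,0,0,0,0,0,0,0.1,0,0,0,0,0,0,0.1,0,0,0,0,0,0,0.1,0,0,0,0,0,0,0.1]

```text
time: 15.25
tool_pos: [448.2, 16.5, 122.0]
tcp_rot: [-3.137, -0.002, -0.32]
contact_force: [-0.1, -0.2, -0.5]
grip_width: 27.5
```

Request:
carry_out:
  moves: [0.0007,0.0192,0,0,0,-0.133,0.1,0.0027,0.0383,0,0,0,-0.267,0.1,0.006,0.0572,0,0,0,-0.4,0.1,0.0107,0.0758,0,0,0,-0.533,0.1,0.0166,0.0941,0,0,0,-0.667,0.1,0.0258,0.1162,0,0,0,-0.833,0.1,0.0258,0.1162,0,0,0,-0.833,0.1,0.0258,0.1162,0,0,0,-0.833,0.1]

```text
time: 16.05
tool_pos: [443.2, -30.5, 122.0]
tcp_rot: [-3.138, -0.003, 0.114]
contact_force: [-2.1, 1.9, 4.9]
grip_width: 27.6
```

Request:
carry_out:
  moves: [0.002,0.0192,0,0,0,-0.133,0.1,0.004,0.0383,0,0,0,-0.267,0.1,0.0075,0.0572,0,0,0,-0.4,0.1,0.0122,0.0758,0,0,0,-0.533,0.1,0.018,0.0941,0,0,0,-0.667,0.1,0.0272,0.1162,0,0,0,-0.833,0.1,0.0272,0.1162,0,0,0,-0.833,0.1,0.0272,0.1162,0,0,0,-0.833,0.1]

```text
time: 16.85
tool_pos: [458.3, -75.1, 122.0]
tcp_rot: [-3.138, -0.003, 0.548]
contact_force: [-6.9, 0.2, 7.8]
grip_width: 27.4
```

```bash
cat > st.py <<'E'
from h import *
o=get_obs();p=np.array([553.0,-18.2]);d=o['tool_pos'][:2]-p
print(o['tool_pos'],'yaw',np.degrees(o['tcp_rot'][2]),'r',np.hypot(*d),'arm ang (fixture)',np.degrees(np.arctan2(d[1],d[0]))%360+8.35,o['contact_force'],o['grip_width'])
E
python3 st.py
```

```text
[458.29926215 -75.12500006 121.96735773] yaw 31.417817011589953 r 110.49292004731399 arm ang (fixture) 219.36024801092228 [-6.85833509  0.19581739  7.83368122] 27.397032781210346
```

Request:
carry_out:
  moves: [0.001,0.0192,0,0,0,-0.133,0.1,0.003,0.0383,0,0,0,-0.267,0.1,0.007,0.0572,0,0,0,-0.4,0.1,0.0117,0.0758,0,0,0,-0.533,0.1,0.0176,0.0941,0,0,0,-0.667,0.1,0.0268,0.1162,0,0,0,-0.833,0.1,0.0268,0.1162,0,0,0,-0.833,0.1,0.0268,0.1162,0,0,0,-0.833,0.1]

```text
time: 17.65
tool_pos: [490.8, -109.3, 122.0]
tcp_rot: [-3.138, -0.002, 0.983]
contact_force: [-6.5, -1.1, 6.8]
grip_width: 27.3
```

```bash
python3 st.py
python3 - <<'E'
from h import *
I=capture('wrist');cv2.imwrite('pics/w11.png',I[:,:,::-1])
E
```

```text
[ 490.77640865 -109.26692823  121.96484232] yaw 56.310835900675535 r 110.29488082870861 arm ang (fixture) 244.006251397415 [-6.45509852 -1.08744446  6.80629834] 27.342579628886654
```

View pics/w11.png

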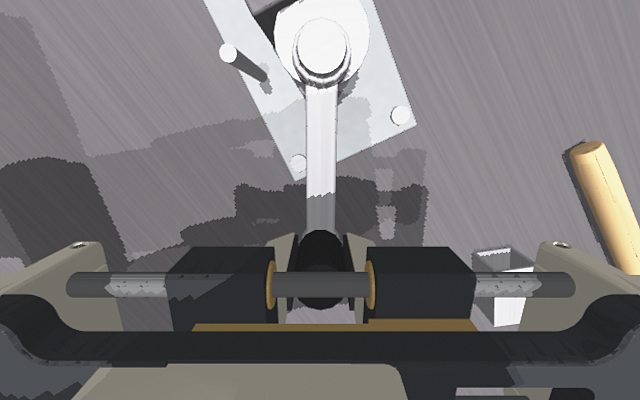

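Request:
carry_out:
  moves: [0.001,0.0192,0,0,0,-0.133,0.1,0.003,0.0383,0,0,0,-0.267,0.1,0.0065,0.0572,0,0,0,-0.4,0.1,0.0112,0.0758,0,0,0,-0.533,0.1,0.0171,0.0941,0,0,0,-0.667,0.1,0.0232,0.109,0,0,0,-0.78,0.1,0.0276,0.1188,0,0,0,-0.853,0.1,0.0276,0.1188,0,0,0,-0.853,0.1]

```text
time: 18.5
tool_pos: [536.1, -126.8, 122.0]
tcp_rot: [-3.139, -0.002, 1.429]
contact_force: [-5.6, -3.3, 5.8]
grip_width: 27.3
```

Request:
carry_out:
  moves: [0,0,0,0,0,0,0.1,0,0,0,0,0,0,0.1,0,0,0,0,0,0,0.1,0,0,0,0,0,0,0.1,0,0,0,0,0,0,0.1,0,0,0,0,0,0,0.1,0,0,0,0,0,0,0.1,0,0,0,0,0,0,0.1]

```text
time: 19.3
tool_pos: [535.5, -126.8, 122.0]
tcp_rot: [-3.138, -0.002, 1.427]
contact_force: [-5.2, -2.3, 4.4]
grip_width: 27.7
```

```bash
python3 st.py
python3 - <<'E'
from h import *
import pickle
c=get_calibration('wrist');I=capture('wrist');cv2.imwrite('pics/w12.png',I[:,:,::-1]);pickle.dump((c,I),open('w12.pkl','wb'))
I=capture('side');cv2.imwrite('pics/d12.png',cv2.resize(I[90:290,240:440,::-1],None,fx=3,fy=3,interpolation=2))
I=capture('scene');cv2.imwrite('pics/s12.png',cv2.resize(I[130:300,180:440,::-1],None,fx=3,fy=3,interpolation=2))
E
python3 st.py
```

```text
[ 535.53703907 -126.7838239   121.98050694] yaw 81.76701239542591 r 109.97909718263145 arm ang (fixture) 269.21365662834296 [-5.22968781 -2.31872914  4.43826796] 27.672020529635493
[ 535.54168375 -126.81167913  121.9586614 ] yaw 81.76715786797841 r 110.00586189150239 arm ang (fixture) 269.2183487603774 [-5.0299718  -1.59564347  4.75052097] 27.47263808420651
```

View pics/w12.png

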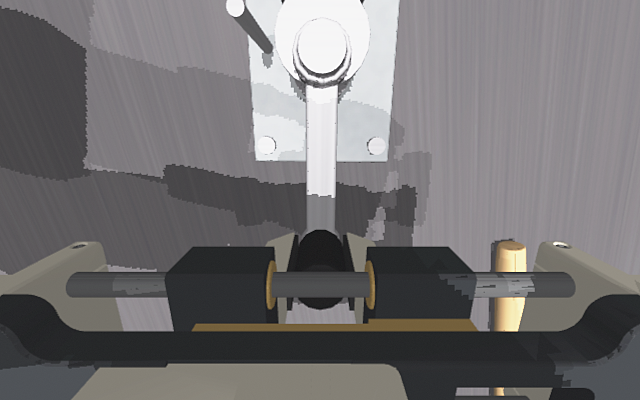

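View pics/d12.png

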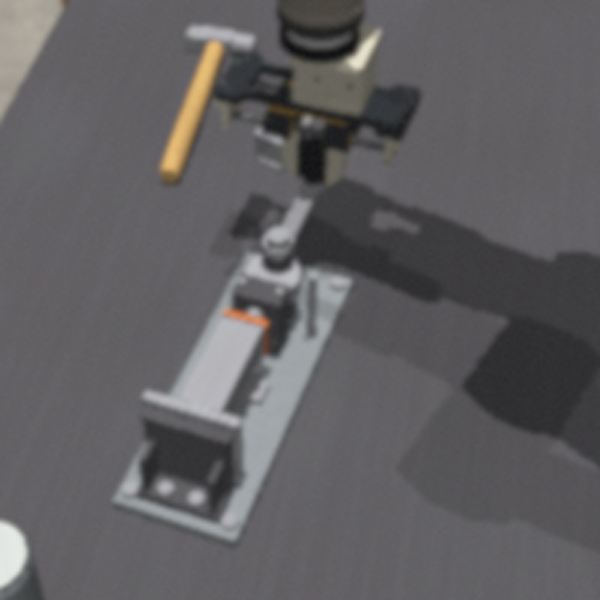

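View pics/s12.png

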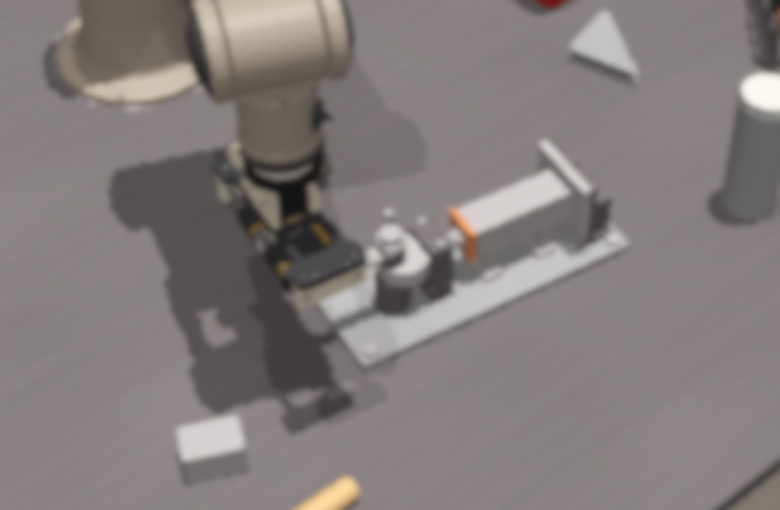

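The pad is against the tube and the tube against the end plate. The lever lies along the fixture axis at 269.2°, where 270° is full lift. It is settled and gripped, and the other things are where they were.

```bash
python3 -c "
from plant import *
print(close_job())"
```

```text
the job is handed in; nothing more can be done
None
```

I laid the tube on the two rests and released it with the lever still open. I then swung the lever to full lift and handed the job in at about 19.5 s, still gripping it; `close_job()` gives no verdict.

**Tube:** After release, the wrist picture put its centre about 1 mm off across and about 0 mm off along. The end pictures show the pad against the tube and the tube against the end plate.

**Lever:** The arm points to 269.2° where full lift is 270°, about 0.014 rad short against the 0.12 rad allowed. The tool's yaw gave 270.1°, so the two readings differ by about 0.9°. The fingers are closed at 27.5 mm on the 28 mm grip, and the pose held steady. The tool feels about 5 N sideways, which matches the return spring.

**Other things:** The offcut, hammer, spray can and magnetic square look unmoved in the last pictures.

**Not measured:**
- I could not measure the pad and end-plate forces directly; I judged them only from the pictures and the lever angle.
- The tool also carries a leftover 4–5 N upward force from the grip, which I left alone.
- One height check disagreed: triangulating the grip top from two wrist views gave 155 mm instead of 147 mm. The two views were close together and the grip's position agreed to about 3 mm, so I used 147 mm.

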